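Put right a misloaded lens carrier and unlatch it from its dock

ROBOT

A 6-joint arm with a two-finger parallel gripper is mounted at the origin on the work surface. World frame = base frame: x ahead of the robot, y to its left, z up, the work surface at z = 0. Lengths are in m, angles in degrees, forces in N, time in s.
With the tool pointing down it reaches from about 0.375 to 0.9 m from the base axis. Payload 3.1 kg.
Tool frame: the origin (TCP) lies on the centre line of the jaws, within the pads' length; the fingertips stand 17 mm ahead of it and the grasp point (between the pads) lies 2 mm behind it; y points along the fingers, x is the direction in which the jaws open and shut, and the axes are right-handed (so a half turn about y gives the same grasp; the last joint's range is limited). The gripper opens to 87 mm and grips with 3 to 60 N. Pads are 19 mm wide; open, the fingers measure 117 mm over their backs; the gripper's body (75 mm by 190 mm) begins 51 mm behind the grasp point.
Start: joints at [59.788, 30.224, 82.088, -0, 67.689, -10.227], TCP at [0.214, 0.587, 0.24] pointing down, gripper open.
Joint ranges: [-176.69, 176.69], [-43.24, 126.21], [12.49, 139.97], [-82, 262], [0, 151.66], [-163.58, 163.58]. Speed limits (degrees/s): [159.86, 159.86, 180, 180, 180, 180].

INTERFACE

Orientations are given as a 3x3 rotation matrix whose columns are the frame's x, y, z axes.
In Python, from rig import read_state, capture, camera_info, hand_in, trace, tip_of gives the robot as it stands.
- The arm moves only by the tool jog_arm, never from a script. Its argument "steps" is a list of rows, each an object with "fingers": the opening in per cent of the stroke, from 0 (shut) to 100 (fully open); "delta_pos": the shift along the world's x, y, z in mm, a list of three; "turn": the turn about the world's z in degrees. A call has 1 to 20 rows; each row is the pose to reach, as a shift and turn from the pose commanded when the call began; what a row does not reach only later rows make up. A row lasts 1/12 s, in which the tool goes at most 41.7 mm and 7.16 degrees, less where a joint would pass 70% of its speed; a pose out of reach is approached as far as the arm can. A call with a gripper value outside its range is refused whole. The fingers move at their own pace and stop on an object; the grip force is fixed at half the most. Time passes only in rows, so rows that repeat a pose let the fingers close. It gives the time, the measured TCP pose, the force and the opening at its end, in the units of the state.
- read_state(): the state, without advancing time (a new reading comes with each control period).
- capture(name): name is "scene" or "side" or "wrist"; returns the picture (480x640x3 uint8, red, green, blue); there is no depth.
- camera_info(name): a dict with "fov_y" (degrees; the focal length in pixels is half the picture's height over the tangent of half this angle, whatever the lens; pixels are square), "cx", "cy" (the principal point, pixels), "k1" (the pictures are not rectified: a ray, as slopes to the right and down, at radius r is drawn at 1 + k1 r^2 times it, then the intrinsics apply), "view" (4x4, takes a point from world to camera coordinates); the wrist camera has in their place "tool_from_camera" (4x4, takes a point from camera to tool coordinates, whose origin is the TCP and whose axes are the tool frame's). Camera axes: x right, y down, z forward; pixel columns grow to the right and rows downward; lengths in m; the calibration is good to about 2 mm. A picture is of the moment at which its call begins: read the wrist's pose just before it. camera_info takes no time and is no camera call.
- hand_in(): hands the job in, once; it reports no verdict.
Trained networks look in the newest picture that a camera, given by its name, has taken for a name from the list of things; names that differ only in an ending like _2 or _b are one class to them, and where a whole thing is asked for, a point or a joint stands for the part that bears it (a point fixed in the world has none). Each returns a list of dicts, best first, with "confidence" (0 to 1); they miss things now and then, are a little off and sometimes report something else, mostly with a low value. They report only what shows in the picture. A call takes as long as a camera call.
- trace(target, camera): "mask" (480x640 bool, what is visible of it).
- tip_of(target, camera): "position" ([x, y, z] in m, in world coordinates, good to about 4 mm: a listed point, or the origin of a listed thing).
The state is a dict: "time_s": time; "joint_positions": joint angles; "qvel": joint speeds; "tau": joint torques, N m; "position": TCP position; "tcp_rot": TCP orientation; "force": force on the tool from outside, world axes, zero at the start; "moment": the same for the moment, N m; "opening": opening from 0.0 (shut) to 1.0 (fully open).
Only numpy, scipy, OpenCV 4.12 (cv2) and the standard library are available. Lean on these libraries where they do the work, as an engineer would, in place of code of your own. Each camera call takes 0.05 s, during which the arm holds its last target.

TASK

The two lens barrels in the docked carrier sit in each other's seats: swap them, so that the long one stands in the deep seat and the short one in the shallow seat, both fully home with their tops level; keep them upright, and leave the other things on the bench where they are. Then pinch the carrier's two side catches together, lift it with its barrels straight out of the dock and finish holding it level over the dock by the pinched catches, its underside about 15 cm above the bench; do not put it down or let go.

Things in the scene. Friction and masses are not known exactly. Their poses are not given: they have to be found in the camera images.
- dock: fixed aluminium dock, 200 x 96 mm, plate 12 mm thick, in which the carrier stands. Origin on the bench under the docked carrier's centre; x along its length, z up; its +x end (black pod, top 32 mm above the bench) points within 1.1 rad of away from the robot. Low fences (24 mm high) round the carrier; it stands left or right of the robot, the red tray on the other side.
- keeper_left (a point): top inner edge of the dock's steel keeper on its +y side, at the dock's (0, +28, 28) mm. The keepers are 34 mm long and reach out to 39 mm off the centre line; under their lips the carrier's catch teeth are hooked (4 mm of overlap). Nothing of the dock is higher beside the catches.
- keeper_right (a point): the same point of the keeper on the -y side, at the dock's (0, -28, 28) mm
- carrier: loose grey plastic lens carrier, 168 x 46 x 40 mm, about 0.23 kg without barrels. Origin: centre of its underside; x along its length, z up. It starts docked, axes along the dock's, underside 12 mm above the bench, 1.5 mm of play all round. An end block with a barrel seat at each end; between them (|x| < 32 mm) a waist 30 mm wide with a black catch on each side. It cannot be pulled up while a catch is hooked.
- deep_seat (a point): centre of the floor of the 22 mm deep round seat, 27 mm across with a 2 mm lead-in, at the carrier's (+58, 0, 18) mm; the carrier's top is at 40 mm. The long barrel belongs here.
- shallow_seat (a point): centre of the floor of the 14 mm deep round seat, 27 mm across with a 2 mm lead-in, at the carrier's (-58, 0, 26) mm. The short barrel belongs here.
- catch_left (a joint): the black catch on the carrier's +y side: 0 = sprung out and hooked, 0.006 m = pressed fully in towards the middle of the carrier (its stop); its tooth is clear of the keeper beyond about 0.0045. Spring 1.8 N at the start, 5.4 N at the end of the travel; it springs out again when let go.
- catch_right (a joint): the same catch on the carrier's -y side, pressed the opposite way; same values and spring
- catch_left_pad (a point): middle of the ribbed outer face of the left catch's thumb pad when sprung out, at the carrier's (0, +31, 31) mm (the point does not move with the catch). The pad is 30 mm along x and spans 18 to 44 mm above the carrier's underside. Across both pads: 62 mm sprung out, 50 mm pressed in.
- catch_right_pad (a point): the same point of the right catch's pad, at the carrier's (0, -31, 31) mm
- long_barrel: loose plain aluminium lens barrel, round, 24 mm across, 52 mm long, about 75 g; foot chamfered by 2 mm, glass at the top. Origin: centre of its foot, z up its axis. It starts upright in the shallow seat, 38 mm proud of the carrier's top; in the deep seat it stands 30 mm proud.
- short_barrel: the same barrel but 44 mm long, about 62 g. Origin: centre of its foot, z up its axis. It starts upright in the deep seat, 22 mm proud of the carrier's top; in the shallow seat it stands 30 mm proud.
- parts_tray: bystander: fixed red tray, 150 x 185 x 36 mm, with twelve square pockets, origin at the centre of its underside. Between it and the dock the bench is clear for x from 0.44 to 0.58 m and y within 70 mm of 0: room to stand a barrel.
- blower: bystander: loose upright rubber dust blower, 54 mm across and 100 mm high, origin at the centre of its foot; beyond the clear strip, near x = 0.63 m, y = 0
- tweezers: bystander: loose steel tweezers lying flat, 120 mm long, origin at mid-length
- screwdriver: bystander: loose small screwdriver lying down, 150 mm long, origin at mid-length, near x = 0.73 m; beyond it (x > 0.76 m) stands fixed equipment up to 210 mm high
- dispenser: bystander: loose white bottle, 64 mm across and 120 mm high, origin at the centre of its foot
- swab_pot: bystander: loose steel pot of swabs, 68 mm across, swabs to 120 mm high, origin at the centre of its foot
- sleeve0: bystander: loose steel sleeve, 27 mm across and 30 mm high, in the red tray's pocket at the tray's (-45, 63) mm; origin at the centre of its foot
- sleeve1: bystander: loose steel sleeve, 27 mm across and 30 mm high, in the red tray's pocket at the tray's (0, -21) mm; origin at the centre of its foot
- sleeve2: bystander: loose steel sleeve, 27 mm across and 30 mm high, in the red tray's pocket at the tray's (0, 63) mm; origin at the centre of its foot

How it is judged (in metres and radians):
On the way:
1. both barrels fully home in the right seats and let go, the carrier still in its dock (z of long_barrel in the frame of carrier between 0.014 and 0.0215 m and x of long_barrel in the frame of carrier between 0.052 and 0.064 m and y of long_barrel in the frame of carrier between -0.006 and 0.006 m and z of short_barrel in the frame of carrier between 0.022 and 0.0295 m and x of short_barrel in the frame of carrier between -0.064 and -0.052 m and y of short_barrel in the frame of carrier between -0.006 and 0.006 m and contact force between each of long_barrel, short_barrel and the fingers below 0.2 N and z of carrier in the frame of dock below 0.017 m and horizontal distance between carrier and dock below 0.01 m), for 0.2 s.
At the end, for the whole second after the job is handed in: Held still by both catches (each in over 4 mm, fingers over 3 N), underside over 100 mm up, within 120 mm of over the dock, level within 0.2 rad, touching nothing else; long barrel home in the deep seat, short one in the shallow (within 3.5 mm of the floor, 6 mm of the centre) (height (world z) of carrier above 0.1 m and angle between carrier's own z axis and vertical below 0.2 rad and value of joint each of catch_left, catch_right above 0.004 m and contact force between carrier and the fingers above 3 N and contact force between carrier and dock below 0.1 N and contact force between carrier and parts_tray below 0.1 N and contact force between carrier and blower below 0.1 N and contact force between carrier and dispenser below 0.1 N and contact force between carrier and swab_pot below 0.1 N and linear speed of carrier below 0.05 m/s and horizontal distance between carrier and dock below 0.12 m and z of long_barrel in the frame of carrier between 0.014 and 0.0215 m and x of long_barrel in the frame of carrier between 0.052 and 0.064 m and y of long_barrel in the frame of carrier between -0.006 and 0.006 m and z of short_barrel in the frame of carrier between 0.022 and 0.0295 m and x of short_barrel in the frame of carrier between -0.064 and -0.052 m and y of short_barrel in the frame of carrier between -0.006 and 0.006 m); the arm keeps its last pose, push and grip.
It fails at once if a lens barrel is tipped over (more than 0.7 rad from upright) (angle between any of long_barrel, short_barrel's own z axis and vertical above 0.7 rad).
It fails at once if one of the other loose things on the bench is moved more than 40 mm (distance of any of blower, tweezers, screwdriver, dispenser, swab_pot, sleeve0, sleeve1, sleeve2 from where it was at the start of the episode above 0.04 m).
It also fails if it takes over 72 s, if anything falls off the work surface, if the arm or the gripper's body presses on something with over 40 N, if the wrist force passes 120 N, or if a joint passes its speed limit or range.

## Working session

There is one attempt and no reset: what is moved stays moved. The work goes in short steps, Python scripts to look and compute and a tool call to move; the robot and the scene stay as the last step left them, time stands still between calls to the robot, and variables do not carry over. Pictures are saved under pics/ and viewed, and the job is handed in when it is done.

Besides the shell and the picture viewer there is one more tool, called by a JSON object that holds its "api" and its "payload". jog_arm: Moves the arm, as the interface text tells. Its arguments: {"type":"object","properties":{"steps":{"type":"array","items":{"type":"object","properties":{"fingers":{"type":"number"},"delta_pos":{"type":"array","items":{"type":"number"}},"turn":{"type":"number"}}}}},"required":["steps"]}

```bash
ls; mkdir -p pics; python3 - <<'E'
from rig import *
import cv2,numpy as np
s=read_state();print(s)
for c in ["scene","side","wrist"]:
    im=capture(c);cv2.imwrite(f"pics/{c}0.png",im[:,:,::-1])
    print(c,camera_info(c))
    for t in ["dock","carrier","deep_seat","shallow_seat","long_barrel","short_barrel","keeper_left","keeper_right","catch_left_pad","catch_right_pad","parts_tray","dispenser","swab_pot","tweezers"]:
        try:
            r=tip_of(t,c)
            print(c,t,[(np.round(x["position"],4).tolist(),round(x["confidence"],2)) for x in r[:2]])
        except Exception as e: print(t,e)
    if c=="scene": print(read_state()["time_s"])
print(read_state()["time_s"])
E
```

```text
pics
{'time_s': 0.0, 'joint_positions': array([ 5.97882763e+01,  3.02794907e+01,  8.21563083e+01, -2.19753206e-03,
        6.76884022e+01, -1.02272989e+01]), 'qvel': array([ 0.05863753, -0.04120369, -0.06901678, -0.05164931,  0.04409354,
        0.00709514]), 'tau': array([-3.79056155e-04, -4.40035307e+01, -1.76590830e+01,  6.31433772e-02,
        5.81625151e-02, -1.66423329e-04]), 'position': array([0.21323   , 0.58676275, 0.2385664 ]), 'tcp_rot': array([[ 3.41749833e-01, -1.06012593e-03, -9.39790364e-01],
       [ 9.39788526e-01, -1.89113629e-03,  3.41751298e-01],
       [-2.13957107e-03, -9.99997650e-01,  3.49998673e-04]]), 'force': array([-0.46118477,  0.16292344, -0.04687245]), 'moment': array([ 0.02374167,  0.00741093, -0.02628569]), 'opening': 1.002535150106188}
scene {'fov_y': 52.814670891677046, 'cx': 320.8091086932005, 'cy': 243.6702917644124, 'k1': -0.08604371814907202, 'view': array([[-0.56551664,  0.82463262, -0.01311403,  0.34538315],
       [ 0.44531938,  0.29193028, -0.84644395, -0.20080934],
       [-0.69417691, -0.48451807, -0.53231632,  1.71985024],
       [ 0.    
[... 2397 characters left out ...]
': 238.4901483293537, 'k1': -0.0017723553180017857, 'tool_from_camera': array([[ 9.99999623e-01, -4.36382771e-04,  7.50561817e-04,
        -9.28821651e-05],
       [-8.41232379e-04, -2.73218727e-01,  9.61951568e-01,
        -1.45244112e-01],
       [-2.14711547e-04, -9.61951837e-01, -2.73218991e-01,
         7.37996947e-02],
       [ 0.00000000e+00,  0.00000000e+00,  0.00000000e+00,
         1.00000000e+00]])}
wrist dock []
wrist carrier []
wrist deep_seat []
wrist shallow_seat []
wrist long_barrel []
wrist short_barrel []
wrist keeper_left []
wrist keeper_right []
wrist catch_left_pad []
wrist catch_right_pad []
wrist parts_tray []
wrist dispenser []
wrist swab_pot []
wrist tweezers []
2.25
```

View pics/scene0.png

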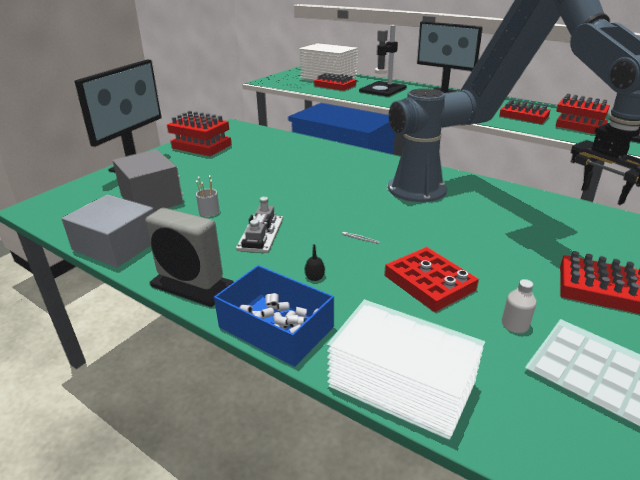

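View pics/side0.png

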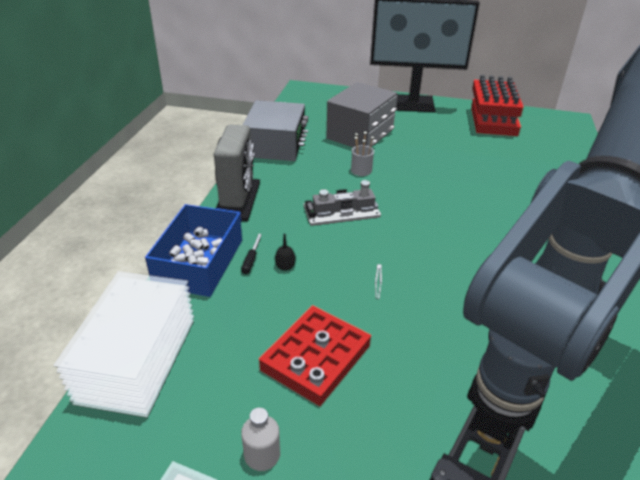

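{"api": "jog_arm", "payload": {"steps": [{"delta_pos": [331, -850, 0], "turn": -134, "fingers": 100}, {"delta_pos": [331, -850, 0], "turn": -134, "fingers": 100}, {"delta_pos": [331, -850, 0], "turn": -134, "fingers": 100}, {"delta_pos": [331, -850, 0], "turn": -134, "fingers": 100}, {"delta_pos": [331, -850, 0], "turn": -134, "fingers": 100}, {"delta_pos": [331, -850, 0], "turn": -134, "fingers": 100}, {"delta_pos": [331, -850, 0], "turn": -134, "fingers": 100}, {"delta_pos": [331, -850, 0], "turn": -134, "fingers": 100}, {"delta_pos": [331, -850, 0], "turn": -134, "fingers": 100}, {"delta_pos": [331, -850, 0], "turn": -134, "fingers": 100}, {"delta_pos": [331, -850, 0], "turn": -134, "fingers": 100}, {"delta_pos": [331, -850, 0], "turn": -134, "fingers": 100}, {"delta_pos": [331, -850, 0], "turn": -134, "fingers": 100}, {"delta_pos": [331, -850, 0], "turn": -134, "fingers": 100}, {"delta_pos": [331, -850, 0], "turn": -134, "fingers": 100}, {"delta_pos": [331, -850, 0], "turn": -134, "fingers": 100}, {"delta_pos": [331, -850, 0], "turn": -134, "fingers": 100}, {"delta_pos": [331, -850, 0], "turn": -134, "fingers": 100}, {"delta_pos": [331, -850, 0], "turn": -134, "fingers": 100}, {"delta_pos": [331, -850, 0], "turn": -134, "fingers": 100}]}}

```text
time_s: 3.92
position: [0.5164, -0.1915, 0.2397]
tcp_rot: [[0.435, 0.0, 0.9], [-0.9, -0.0, 0.435], [0.0, -1.0, 0.0]]
force: [1.1, 1.6, 0.3]
opening: 0.999
```

{"api": "jog_arm", "payload": {"steps": [{"delta_pos": [28, -73, -70], "turn": 0, "fingers": 100}, {"delta_pos": [28, -73, -70], "turn": 0, "fingers": 100}, {"delta_pos": [28, -73, -70], "turn": 0, "fingers": 100}, {"delta_pos": [28, -73, -70], "turn": 0, "fingers": 100}, {"delta_pos": [28, -73, -70], "turn": 0, "fingers": 100}]}}

```text
time_s: 4.33
position: [0.5433, -0.2624, 0.1684]
tcp_rot: [[0.437, -0.002, 0.899], [-0.899, 0.002, 0.437], [-0.003, -1.0, -0.001]]
force: [-0.4, -0.6, 0.6]
opening: 0.998
```

```bash
python3 - <<'E'
from rig import *
import cv2,numpy as np
s=read_state();print(s["position"],s["tcp_rot"].round(4),s["time_s"])
im=capture("wrist");cv2.imwrite("pics/w1.png",im[:,:,::-1])
np.savez("w1.npz",im=im,p=s["position"],R=s["tcp_rot"])
for t in ["dock","deep_seat","shallow_seat","long_barrel","short_barrel","catch_left_pad","catch_right_pad"]:
    r=tip_of(t,"wrist")
    print(t,[(np.round(x["position"],4).tolist(),round(x["confidence"],2)) for x in r[:2]])
E
```

```text
[ 0.54333472 -0.26241438  0.16838988] [[ 0.4372 -0.0022  0.8994]
 [-0.8994  0.002   0.4372]
 [-0.0027 -1.     -0.0011]] 4.3333
dock []
deep_seat [([0.5984, -0.2395, 0.0309], 0.77)]
shallow_seat [([0.4922, -0.2886, 0.0379], 0.98), ([0.5338, -0.237, 0.028], 0.15)]
long_barrel [([0.4951, -0.2934, 0.0367], 0.94)]
short_barrel [([0.5961, -0.2364, 0.026], 0.78), ([0.5321, -0.2388, 0.0449], 0.51)]
catch_left_pad [([0.5311, -0.2403, 0.0448], 0.78)]
catch_right_pad [([0.5573, -0.2965, 0.0445], 0.79)]
```

View pics/w1.png

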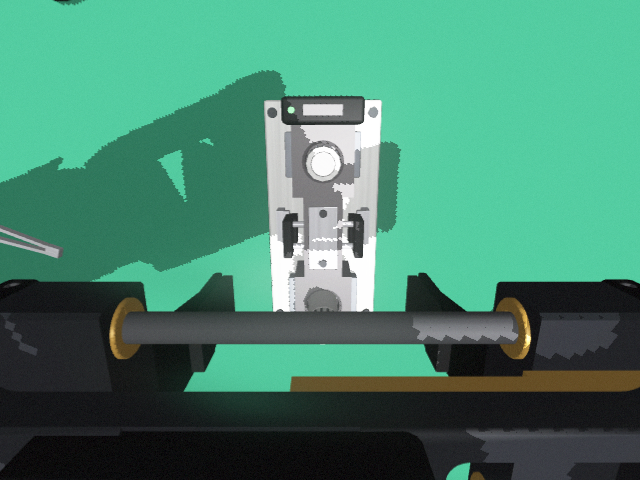

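```bash
cat > h.py <<'E'
import numpy as np,cv2
from rig import *
def K(c):
    i=camera_info(c); f=240/np.tan(np.radians(i["fov_y"]/2)); return i,f
def proj_w(P,p,R):  # wrist
    i,f=K("wrist"); T=i["tool_from_camera"]
    P=np.atleast_2d(P); t=(P-p)@R; c=(t-T[:3,3])@T[:3,:3]
    x=c[:,:2]/c[:,2:]; r2=(x**2).sum(1,keepdims=True); x=x*(1+i["k1"]*r2)
    return np.c_[i["cx"]+f*x[:,0],i["cy"]+f*x[:,1]]
def proj_c(P,cam):
    i,f=K(cam); V=i["view"]; P=np.atleast_2d(P); c=P@V[:3,:3].T+V[:3,3]
    x=c[:,:2]/c[:,2:]; r2=(x**2).sum(1,keepdims=True); x=x*(1+i["k1"]*r2)
    return np.c_[i["cx"]+f*x[:,0],i["cy"]+f*x[:,1]]
def dk(P,x,y,a):
    P=np.atleast_2d(P)/1000.; c,s=np.cos(a),np.sin(a)
    return np.c_[x+c*P[:,0]-s*P[:,1],y+s*P[:,0]+c*P[:,1],P[:,2]]
E
python3 - <<'E'
from h import *
d=np.load("w1.npz");im=d["im"][:,:,::-1].copy()
cv2.imwrite("pics/w1c.png",cv2.resize(im[85:335,240:400],None,fx=3.6,fy=2.4,interpolation=cv2.INTER_CUBIC) if 0 else cv2.resize(im[85:325,220:430],None,fx=2.5,fy=2.5,interpolation=cv2.INTER_CUBIC))
x,y,a=.5448,-.2635,np.radians(26)
P=[(100,48,12),(100,-48,12),(-100,48,12),(-100,-48,12),(58,0,74),(-58,0,90),(0,31,56),(0,-31,56)]
print(proj_w(dk(P,x,y,a),d["p"],d["R"]).round(1))
E
```

```text
[[262.  106.8]
 [380.5 106.6]
 [271.6 327.4]
 [371.1 327.4]
 [321.5 164.8]
 [321.6 331.1]
 [281.  240.4]
 [361.9 240.3]]
```

View pics/w1c.png

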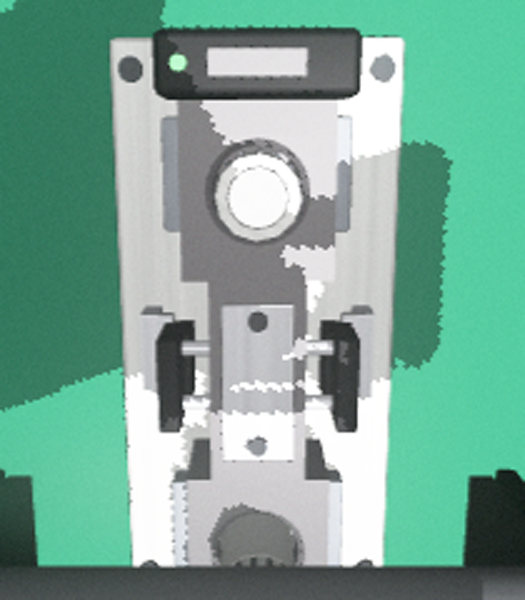

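```bash
python3 - <<'E'
from h import *
from scipy.optimize import least_squares
d=np.load("w1.npz")
F=[((100,48,12),(110,38)),((100,-48,12),(405,38)),((32,23,52),(181,282)),((-32,23,52),(188,479)),((-32,-23,52),(340,479)),
((17,39,28),(141,308)),((17,-39,28),(373,308)),((15,31,56),(160,322)),((-15,31,56),(160,432)),((15,-31,56),(358,322)),((-15,-31,56),(356,432)),((58,0,74),(258,190))]
P=np.array([f[0] for f in F],float);uv=np.array([f[1] for f in F])/2.5+[220,85]
f=lambda q:(proj_w(dk(P,q[0],q[1],q[2]),d["p"],d["R"])-uv).ravel()
r=least_squares(f,[.5448,-.2635,.45],loss="soft_l1")
print(r.x,np.degrees(r.x[2]));print(np.c_[P,r.fun.reshape(-1,2) if 0 else f(r.x).reshape(-1,2).round(1)])
x,y,a=r.x
print(dk([(58,0,30),(-58,0,38),(0,31,43),(0,-31,43)],x,y,a))
E
```

```text
[ 0.54772635 -0.26393452  0.45994502] 26.35290860028293
[[100.   48.   12.   -0.8   3.8]
 [100.  -48.   12.   -0.    2.8]
 [ 32.   23.   52.    0.3  -2.8]
 [-32.   23.   52.   -0.2  -1.9]
 [-32.  -23.   52.   -3.5  -2.3]
 [ 17.   39.   28.   -0.2   0.6]
 [ 17.  -39.   28.    1.1  -0.1]
 [ 15.   31.   56.   -1.6   4.6]
 [-15.   31.   56.   -0.2  -1.6]
 [ 15.  -31.   56.    1.5   4. ]
 [-15.  -31.   56.    1.3  -2.1]
 [ 58.    0.   74.    0.3   0. ]]
[[ 0.59969881 -0.23818839  0.03      ]
 [ 0.49575389 -0.28968065  0.038     ]
 [ 0.53396548 -0.23615613  0.043     ]
 [ 0.56148721 -0.2917129   0.043     ]]
```

{"api": "jog_arm", "payload": {"steps": [{"delta_pos": [-28, -16, -20], "turn": 0.3, "fingers": 100}, {"delta_pos": [-48, -27, -45], "turn": 0.3, "fingers": 100}, {"delta_pos": [-48, -27, -50], "turn": 0.3, "fingers": 100}, {"delta_pos": [-48, -27, -50], "turn": 0.3, "fingers": 100}, {"delta_pos": [-48, -27, -50], "turn": 0.3, "fingers": 100}]}}

```text
time_s: 5.15
position: [0.4966, -0.2893, 0.12]
tcp_rot: [[0.443, 0.001, 0.897], [-0.897, -0.0, 0.443], [0.001, -1.0, 0.001]]
force: [0.5, 0.9, -0.5]
opening: 1.0
```

```bash
python3 - <<'E'
from h import *
s=read_state();print(s["position"],s["tcp_rot"].round(4),s["time_s"])
im=capture("wrist");cv2.imwrite("pics/w2.png",im[:,:,::-1])
np.savez("w2.npz",im=im,p=s["position"],R=s["tcp_rot"])
P=[(-58,0,90),(58,0,74),(-58,12,90),(-58,-12,90)]
print(proj_w(dk(P,.547,-.2639,np.radians(26.3)),s["position"],s["tcp_rot"]).round(1))
E
```

```text
[ 0.49662464 -0.28929531  0.11996149] [[ 4.430e-01  1.000e-03  8.965e-01]
 [-8.965e-01 -3.000e-04  4.430e-01]
 [ 7.000e-04 -1.000e+00  8.000e-04]] 5.15
[[317.8 286.8]
 [317.5  57.4]
 [295.7 286.8]
 [340.  286.8]]
```

View pics/w2.png

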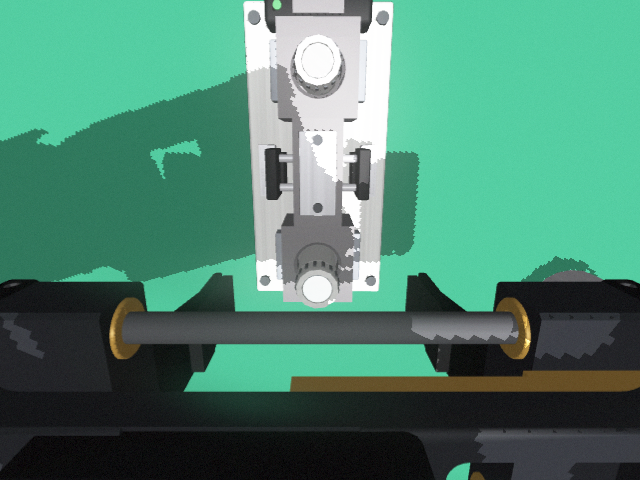

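{"api": "jog_arm", "payload": {"steps": [{"delta_pos": [-3, 0, -5], "turn": 0, "fingers": 60}, {"delta_pos": [-3, 0, -30], "turn": 0, "fingers": 60}, {"delta_pos": [-3, 0, -39], "turn": 0, "fingers": 60}, {"delta_pos": [-3, 0, -39], "turn": 0, "fingers": 60}, {"delta_pos": [-3, 0, -39], "turn": 0, "fingers": 10}, {"delta_pos": [-3, 0, -39], "turn": 0, "fingers": 10}, {"delta_pos": [-3, 0, -39], "turn": 0, "fingers": 10}, {"delta_pos": [-3, 0, -39], "turn": 0, "fingers": 10}, {"delta_pos": [-3, 0, -39], "turn": 0, "fingers": 10}]}}

```text
time_s: 5.95
position: [0.4933, -0.2894, 0.0812]
tcp_rot: [[0.443, 0.001, 0.896], [-0.896, -0.001, 0.443], [0.001, -1.0, 0.001]]
force: [1.1, -0.2, -0.2]
opening: 0.401
```

```bash
python3 - <<'E'
from h import *
s=read_state();print(s["position"],s["tcp_rot"].round(4),s["time_s"],s["opening"],s["force"])
im=capture("wrist");cv2.imwrite("pics/w3.png",im[:,:,::-1])
s=read_state();print(s["position"],s["tcp_rot"].round(4),s["time_s"],s["opening"],s["force"])
E
```

```text
[ 0.49332602 -0.28944347  0.0812423 ] [[ 4.433e-01  1.000e-03  8.964e-01]
 [-8.964e-01 -9.000e-04  4.433e-01]
 [ 1.200e-03 -1.000e+00  5.000e-04]] 5.95 0.40127154871420784 [ 1.06010854 -0.20655004 -0.19480229]
[ 0.49318339 -0.28938637  0.08108555] [[ 4.432e-01  7.000e-04  8.964e-01]
 [-8.964e-01 -6.000e-04  4.432e-01]
 [ 9.000e-04 -1.000e+00  4.000e-04]] 6.0 0.35713965375117157 [0.82418585 0.38641592 0.52565711]
```

View pics/w3.png

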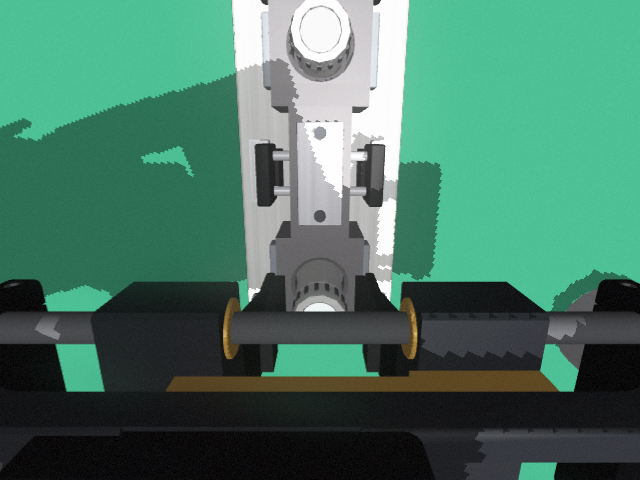

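{"api": "jog_arm", "payload": {"steps": [{"delta_pos": [0, 0, 0], "turn": 0, "fingers": 10}, {"delta_pos": [0, 0, 0], "turn": 0, "fingers": 10}, {"delta_pos": [0, 0, 0], "turn": 0, "fingers": 10}, {"delta_pos": [0, 0, 0], "turn": 0, "fingers": 10}]}}

```text
time_s: 6.33
position: [0.4931, -0.2893, 0.0809]
tcp_rot: [[0.443, 0.0, 0.896], [-0.896, -0.0, 0.443], [0.0, -1.0, 0.0]]
force: [0.4, 0.0, 2.2]
opening: 0.265
```

{"api": "jog_arm", "payload": {"steps": [{"delta_pos": [0, 0, 20], "turn": 0, "fingers": 10}, {"delta_pos": [0, 0, 50], "turn": 0, "fingers": 10}, {"delta_pos": [1, 30, 60], "turn": 0, "fingers": 10}, {"delta_pos": [2, 70, 60], "turn": 0, "fingers": 10}, {"delta_pos": [3, 110, 50], "turn": 0, "fingers": 10}, {"delta_pos": [4, 150, 40], "turn": 0, "fingers": 10}, {"delta_pos": [5, 190, 20], "turn": 0, "fingers": 10}, {"delta_pos": [6, 225, 0], "turn": 0, "fingers": 10}, {"delta_pos": [7, 250, -15], "turn": 0, "fingers": 10}, {"delta_pos": [7, 260, -25], "turn": 0, "fingers": 10}, {"delta_pos": [7, 260, -31], "turn": 0, "fingers": 10}, {"delta_pos": [7, 260, -34], "turn": 0, "fingers": 10}, {"delta_pos": [7, 260, -34], "turn": 0, "fingers": 10}]}}

```text
time_s: 7.42
position: [0.5005, -0.0304, 0.0462]
tcp_rot: [[0.442, 0.0, 0.897], [-0.897, -0.0, 0.442], [0.001, -1.0, 0.0]]
force: [0.0, -0.1, -1.7]
opening: 0.265
```

```bash
python3 - <<'E'
from h import *
s=read_state();print(s["position"],s["tcp_rot"].round(4),s["time_s"],s["opening"],s["force"])
im=capture("side");cv2.imwrite("pics/s4.png",cv2.resize(im[150:350,200:440],None,fx=3,fy=3)[:,:,::-1])
E
```

```text
[ 0.50052263 -0.03043529  0.04619021] [[ 4.425e-01  4.000e-04  8.968e-01]
 [-8.968e-01 -4.000e-04  4.425e-01]
 [ 5.000e-04 -1.000e+00  2.000e-04]] 7.4167 0.26539692576936835 [ 0.03225217 -0.12889234 -1.67740727]
```

View pics/s4.png

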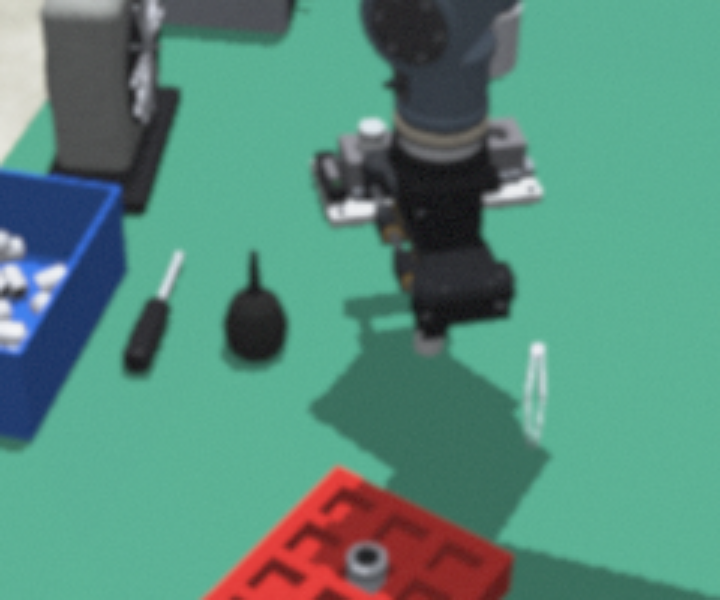

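{"api": "jog_arm", "payload": {"steps": [{"delta_pos": [0, 0, -2], "turn": 0, "fingers": 10}, {"delta_pos": [0, 0, -4], "turn": 0, "fingers": 10}, {"delta_pos": [0, 0, -4], "turn": 0, "fingers": 10}, {"delta_pos": [0, 0, -4], "turn": 0, "fingers": 10}]}}

```text
time_s: 7.8
position: [0.5003, -0.0299, 0.0429]
tcp_rot: [[0.442, 0.001, 0.897], [-0.897, -0.0, 0.442], [0.001, -1.0, 0.001]]
force: [0.5, -0.7, 0.3]
opening: 0.266
```

{"api": "jog_arm", "payload": {"steps": [{"delta_pos": [0, 0, 0], "turn": 0, "fingers": 60}, {"delta_pos": [0, 0, 0], "turn": 0, "fingers": 60}, {"delta_pos": [0, 0, 0], "turn": 0, "fingers": 60}, {"delta_pos": [0, 0, 0], "turn": 0, "fingers": 60}, {"delta_pos": [0, 0, 20], "turn": 0, "fingers": 60}, {"delta_pos": [0, 0, 50], "turn": 0, "fingers": 60}, {"delta_pos": [5, -10, 75], "turn": 0, "fingers": 60}, {"delta_pos": [20, -45, 75], "turn": 0, "fingers": 60}, {"delta_pos": [35, -80, 75], "turn": 0, "fingers": 60}, {"delta_pos": [50, -115, 75], "turn": 0, "fingers": 60}, {"delta_pos": [65, -150, 75], "turn": 0, "fingers": 60}, {"delta_pos": [80, -185, 75], "turn": 0, "fingers": 60}, {"delta_pos": [97, -209, 70], "turn": 0, "fingers": 60}, {"delta_pos": [97, -209, 65], "turn": 0, "fingers": 60}, {"delta_pos": [97, -209, 65], "turn": 0, "fingers": 60}]}}

```text
time_s: 9.05
position: [0.5967, -0.2394, 0.1062]
tcp_rot: [[0.441, -0.001, 0.897], [-0.897, 0.001, 0.441], [-0.001, -1.0, -0.001]]
force: [-0.9, 0.7, 0.3]
opening: 0.602
```

```bash
python3 - <<'E'
from h import *
s=read_state();print(s["position"],s["tcp_rot"].round(4),s["time_s"],s["opening"],s["force"])
im=capture("wrist");cv2.imwrite("pics/w5.png",im[:,:,::-1])
im=capture("side");cv2.imwrite("pics/s5.png",cv2.resize(im[150:350,200:440],None,fx=3,fy=3)[:,:,::-1])
i,f=K("wrist");print(proj_w(s["position"]+s["tcp_rot"]@[0,.108-.074,0],s["position"],s["tcp_rot"]))
E
```

```text
[ 0.59669045 -0.23937175  0.10624504] [[ 4.414e-01 -1.200e-03  8.973e-01]
 [-8.973e-01  9.000e-04  4.414e-01]
 [-1.300e-03 -1.000e+00 -7.000e-04]] 9.05 0.6018175748354778 [-0.90896001  0.69225516  0.26798587]
[[318.71909421 281.11855771]]
```

View pics/w5.png

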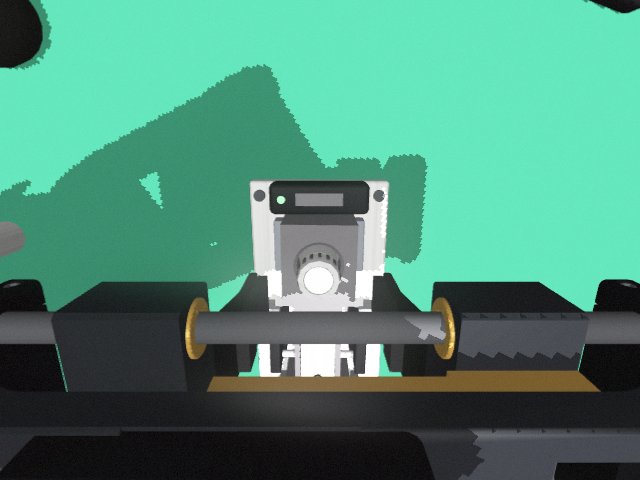

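View pics/s5.png

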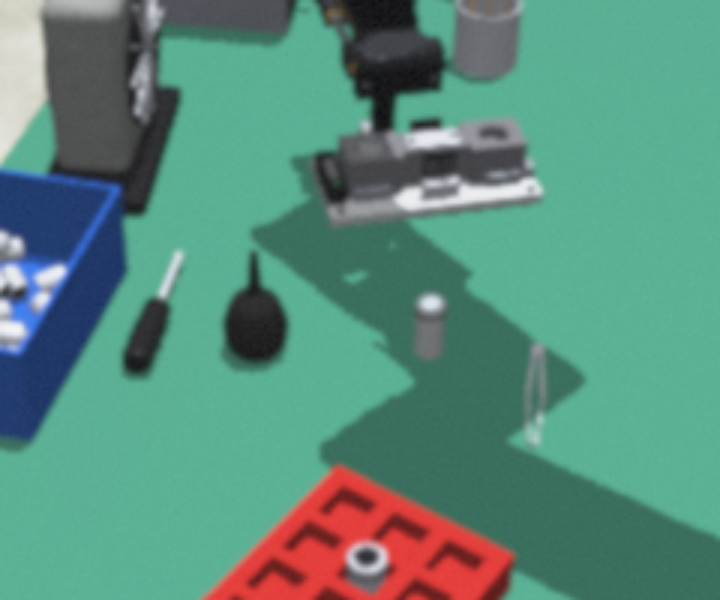

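{"api": "jog_arm", "payload": {"steps": [{"delta_pos": [0.5, 0.2, -20], "turn": 0, "fingers": 60}, {"delta_pos": [1, 0.5, -37], "turn": 0, "fingers": 40}, {"delta_pos": [1, 0.5, -37], "turn": 0, "fingers": 10}, {"delta_pos": [1, 0.5, -37], "turn": 0, "fingers": 10}, {"delta_pos": [1, 0.5, -37], "turn": 0, "fingers": 10}, {"delta_pos": [1, 0.5, -37], "turn": 0, "fingers": 10}, {"delta_pos": [1, 0.5, -37], "turn": 0, "fingers": 10}, {"delta_pos": [1, 0.5, -37], "turn": 0, "fingers": 10}, {"delta_pos": [1, 0.5, -37], "turn": 0, "fingers": 10}]}}

```text
time_s: 9.9
position: [0.5978, -0.2368, 0.0715]
tcp_rot: [[0.443, -0.0, 0.896], [-0.896, 0.001, 0.443], [-0.001, -1.0, 0.0]]
force: [-1.1, 2.2, 5.0]
opening: 0.263
```

```bash
python3 - <<'E'
from h import *
s=read_state();print(s["position"],s["tcp_rot"].round(4),s["time_s"],s["opening"],s["force"])
im=capture("wrist");cv2.imwrite("pics/w6.png",im[:,:,::-1])
E
```

```text
[ 0.59776649 -0.23682244  0.0715252 ] [[ 4.435e-01 -3.000e-04  8.963e-01]
 [-8.963e-01  9.000e-04  4.435e-01]
 [-9.000e-04 -1.000e+00  2.000e-04]] 9.9 0.26258926807593197 [-1.11297463  2.17772667  5.03018832]
```

View pics/w6.png

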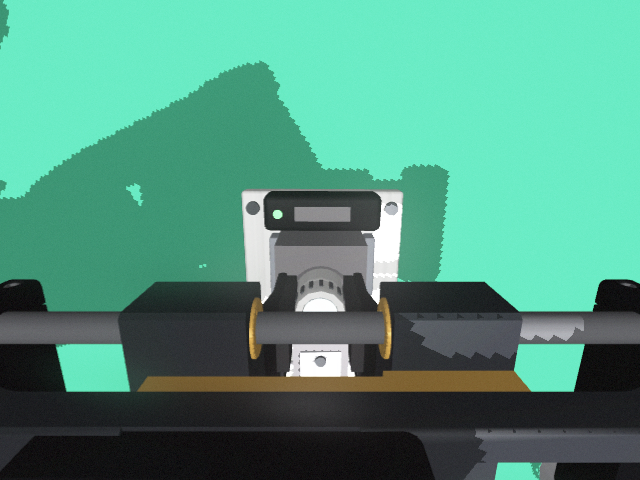

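{"api": "jog_arm", "payload": {"steps": [{"delta_pos": [0, 0, 15], "turn": 0, "fingers": 10}, {"delta_pos": [0, 0, 35], "turn": 0, "fingers": 10}, {"delta_pos": [-25, -12, 35], "turn": 0, "fingers": 10}, {"delta_pos": [-55, -27, 35], "turn": 0, "fingers": 10}, {"delta_pos": [-85, -42, 35], "turn": 0, "fingers": 10}, {"delta_pos": [-104, -51.5, 33], "turn": 0, "fingers": 10}, {"delta_pos": [-104, -51.5, 28], "turn": 0, "fingers": 10}, {"delta_pos": [-104, -51.5, 25], "turn": 0, "fingers": 10}, {"delta_pos": [-104, -51.5, 25], "turn": 0, "fingers": 10}]}}

```text
time_s: 10.7
position: [0.4943, -0.289, 0.0949]
tcp_rot: [[0.443, -0.0, 0.897], [-0.897, 0.001, 0.443], [-0.001, -1.0, 0.0]]
force: [-0.7, 0.0, -0.7]
opening: 0.266
```

```bash
python3 - <<'E'
from h import *
s=read_state();print(s["position"],s["tcp_rot"].round(4),s["time_s"],s["opening"],s["force"])
im=capture("wrist");cv2.imwrite("pics/w7.png",im[:,:,::-1])
im=capture("side");cv2.imwrite("pics/s7.png",cv2.resize(im[150:250,270:420],None,fx=5,fy=5,interpolation=cv2.INTER_CUBIC)[:,:,::-1])
E
```

```text
[ 0.49426205 -0.2890195   0.09490842] [[ 4.430e-01 -1.000e-04  8.965e-01]
 [-8.965e-01  5.000e-04  4.430e-01]
 [-5.000e-04 -1.000e+00  2.000e-04]] 10.7 0.2655596928877762 [-0.69363787  0.03485892 -0.71022479]
```

View pics/w7.png

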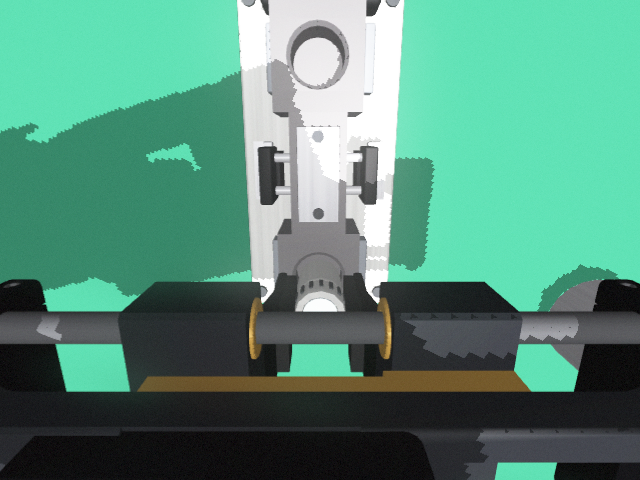

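View pics/s7.png

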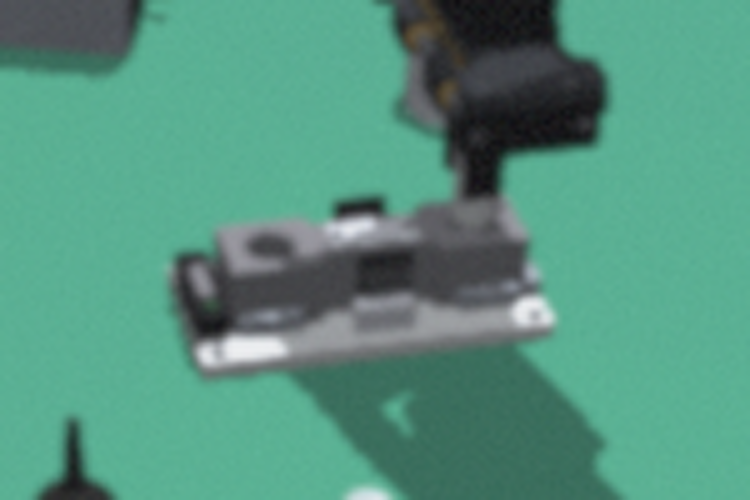

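{"api": "jog_arm", "payload": {"steps": [{"delta_pos": [0, 0, -4], "turn": 0, "fingers": 10}, {"delta_pos": [0, 0, -8], "turn": 0, "fingers": 10}, {"delta_pos": [0, 0, -10], "turn": 0, "fingers": 10}, {"delta_pos": [0, 0, -10], "turn": 0, "fingers": 10}]}}

```text
time_s: 11.13
position: [0.4939, -0.2886, 0.0848]
tcp_rot: [[0.444, -0.001, 0.896], [-0.896, 0.001, 0.444], [-0.001, -1.0, -0.001]]
force: [-0.4, 0.2, 1.0]
opening: 0.261
```

{"api": "jog_arm", "payload": {"steps": [{"delta_pos": [0, 0, -4], "turn": 0, "fingers": 10}, {"delta_pos": [0, 0, -7], "turn": 0, "fingers": 10}, {"delta_pos": [0, 0, -7], "turn": 0, "fingers": 10}]}}

```text
time_s: 11.38
position: [0.4942, -0.2893, 0.0795]
tcp_rot: [[0.443, 0.0, 0.896], [-0.896, -0.0, 0.443], [0.0, -1.0, 0.0]]
force: [-1.2, 1.7, 7.0]
opening: 0.267
```

{"api": "jog_arm", "payload": {"steps": [{"delta_pos": [0, 0, 0], "turn": 0, "fingers": 60}, {"delta_pos": [0, 0, 0], "turn": 0, "fingers": 60}, {"delta_pos": [0, 0, 0], "turn": 0, "fingers": 60}, {"delta_pos": [0, 0, 0], "turn": 0, "fingers": 60}, {"delta_pos": [0, 0, 15], "turn": 0, "fingers": 60}, {"delta_pos": [0, 0, 40], "turn": 0, "fingers": 60}, {"delta_pos": [0, 20, 50], "turn": 0, "fingers": 60}, {"delta_pos": [1, 60, 50], "turn": 0, "fingers": 60}, {"delta_pos": [2, 100, 50], "turn": 0, "fingers": 60}, {"delta_pos": [3, 140, 50], "turn": 0, "fingers": 60}, {"delta_pos": [4, 180, 40], "turn": 0, "fingers": 60}, {"delta_pos": [5, 220, 25], "turn": 0, "fingers": 60}, {"delta_pos": [6, 250, 10], "turn": 0, "fingers": 60}, {"delta_pos": [6, 260, 0], "turn": 0, "fingers": 60}, {"delta_pos": [6, 260, 0], "turn": 0, "fingers": 60}]}}

```text
time_s: 12.63
position: [0.4978, -0.026, 0.0767]
tcp_rot: [[0.447, -0.005, 0.894], [-0.894, 0.002, 0.447], [-0.004, -1.0, -0.004]]
force: [0.4, -0.3, 0.7]
opening: 0.601
```

```bash
python3 - <<'E'
from h import *
s=read_state();print(s["position"],s["tcp_rot"].round(4),s["time_s"],s["opening"],s["force"])
im=capture("wrist");cv2.imwrite("pics/w8.png",im[:,:,::-1])
im=capture("side");cv2.imwrite("pics/s8.png",cv2.resize(im[150:300,260:440],None,fx=4,fy=4,interpolation=cv2.INTER_CUBIC)[:,:,::-1])
print(proj_w(s["position"]+s["tcp_rot"]@[0,.079-.052,0],s["position"],s["tcp_rot"]))
E
```

```text
[ 0.49781325 -0.0259967   0.07673349] [[ 0.4472 -0.0053  0.8944]
 [-0.8944  0.0018  0.4472]
 [-0.0039 -1.     -0.0039]] 12.6333 0.601008939126236 [ 0.43820746 -0.28187631  0.66752777]
[[318.69198411 286.21217101]]
```

View pics/w8.png

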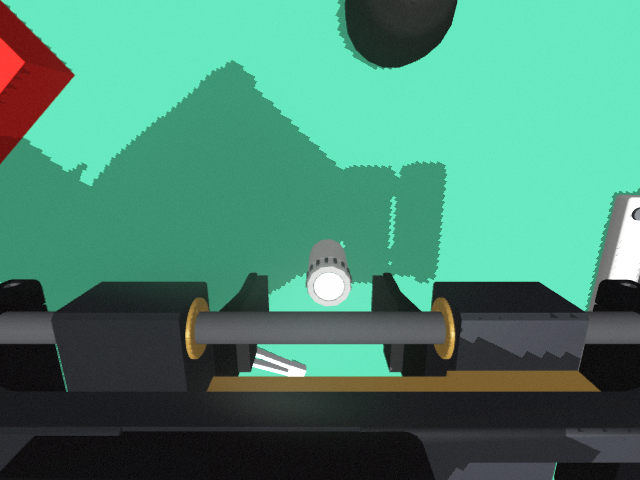

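View pics/s8.png

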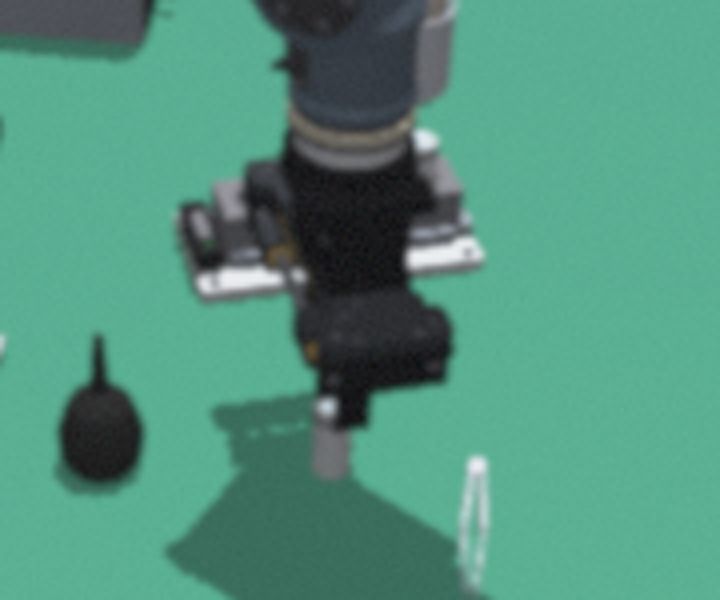

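{"api": "jog_arm", "payload": {"steps": [{"delta_pos": [0, 0, -10], "turn": 0, "fingers": 60}, {"delta_pos": [0, 0, -30], "turn": 0, "fingers": 50}, {"delta_pos": [0, 0, -36], "turn": 0, "fingers": 50}, {"delta_pos": [0, 0, -36], "turn": 0, "fingers": 10}, {"delta_pos": [0, 0, -36], "turn": 0, "fingers": 10}, {"delta_pos": [0, 0, -36], "turn": 0, "fingers": 10}, {"delta_pos": [0, 0, -36], "turn": 0, "fingers": 10}, {"delta_pos": [0, 0, -36], "turn": 0, "fingers": 10}, {"delta_pos": [0, 0, -36], "turn": 0, "fingers": 10}, {"delta_pos": [0, 0, -36], "turn": 0, "fingers": 10}]}}

```text
time_s: 13.57
position: [0.5006, -0.0295, 0.0432]
tcp_rot: [[0.444, 0.002, 0.896], [-0.896, -0.001, 0.444], [0.001, -1.0, 0.001]]
force: [-0.6, -2.5, 3.4]
opening: 0.265
```

```bash
python3 - <<'E'
from h import *
s=read_state();print(s["position"],s["tcp_rot"].round(4),s["time_s"],s["opening"],s["force"])
im=capture("wrist");cv2.imwrite("pics/w9.png",im[:,:,::-1])
E
```

```text
[ 0.50055178 -0.02949992  0.04318853] [[ 4.436e-01  1.600e-03  8.962e-01]
 [-8.962e-01 -8.000e-04  4.436e-01]
 [ 1.400e-03 -1.000e+00  1.100e-03]] 13.5667 0.26493902019668636 [-0.60031811 -2.45620629  3.38387764]
```

View pics/w9.png

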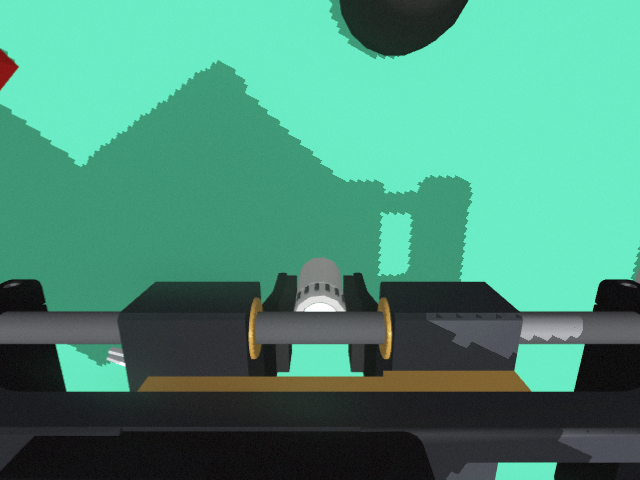

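{"api": "jog_arm", "payload": {"steps": [{"delta_pos": [0, 0, 15], "turn": 0, "fingers": 10}, {"delta_pos": [2, -5, 45], "turn": 0, "fingers": 10}, {"delta_pos": [12, -25, 70], "turn": 0, "fingers": 10}, {"delta_pos": [25, -55, 75], "turn": 0, "fingers": 10}, {"delta_pos": [40, -88, 75], "turn": 0, "fingers": 10}, {"delta_pos": [55, -120, 75], "turn": 0, "fingers": 10}, {"delta_pos": [70, -150, 75], "turn": 0, "fingers": 10}, {"delta_pos": [85, -180, 73], "turn": 0, "fingers": 10}, {"delta_pos": [95, -202, 70], "turn": 0, "fingers": 10}, {"delta_pos": [97.5, -208.5, 62], "turn": 0, "fingers": 10}, {"delta_pos": [97.5, -208.5, 56], "turn": 0, "fingers": 10}, {"delta_pos": [97.5, -208.5, 56], "turn": 0, "fingers": 10}, {"delta_pos": [97.5, -208.5, 56], "turn": 0, "fingers": 10}]}}

```text
time_s: 14.7
position: [0.5955, -0.2351, 0.0972]
tcp_rot: [[0.444, -0.004, 0.896], [-0.896, 0.003, 0.444], [-0.005, -1.0, -0.003]]
force: [0.3, 0.1, -1.0]
opening: 0.263
```

```bash
python3 - <<'E'
from h import *
s=read_state();print(s["position"],s["tcp_rot"].round(4),s["time_s"],s["opening"],s["force"])
im=capture("wrist");cv2.imwrite("pics/w10.png",im[:,:,::-1])
cv2.imwrite("pics/w10c.png",cv2.resize(im[170:330,220:420],None,fx=4,fy=3.7,interpolation=cv2.INTER_CUBIC)[:,:,::-1])
E
```

```text
[ 0.5954607  -0.2351075   0.09715774] [[ 0.4442 -0.0044  0.8959]
 [-0.8959  0.0033  0.4442]
 [-0.0049 -1.     -0.0025]] 14.7 0.26344079420439026 [ 0.34665716  0.06244028 -1.01747301]
```

View pics/w10c.png

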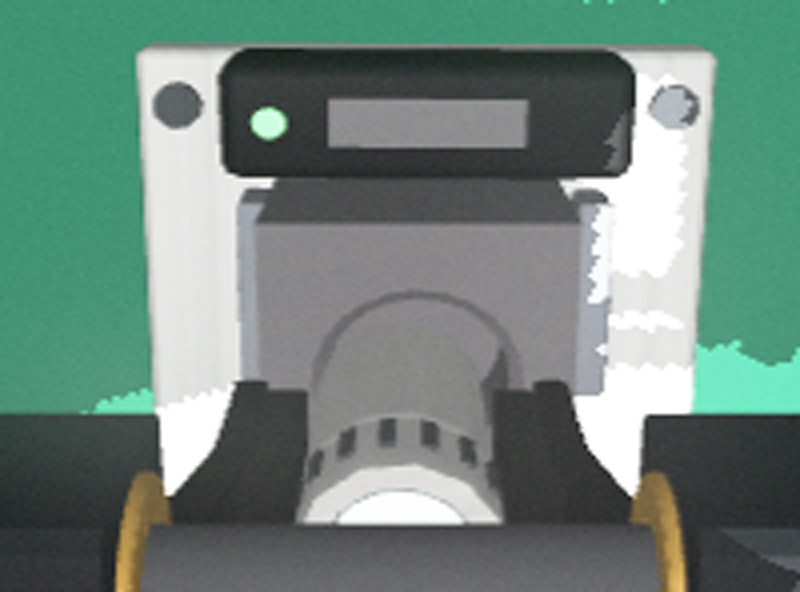

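{"api": "jog_arm", "payload": {"steps": [{"delta_pos": [0, 0, 0], "turn": 0, "fingers": 10}, {"delta_pos": [0, 0, 0], "turn": 0, "fingers": 10}]}}

```text
time_s: 14.92
position: [0.5973, -0.2364, 0.0989]
tcp_rot: [[0.445, -0.0, 0.896], [-0.896, 0.0, 0.445], [-0.0, -1.0, 0.0]]
force: [-0.6, -0.0, -1.0]
opening: 0.272
```

```bash
python3 - <<'E'
from h import *
s=read_state();print(s["position"],s["tcp_rot"].round(4),s["time_s"],s["opening"],s["force"])
im=capture("wrist")
cv2.imwrite("pics/w11c.png",cv2.resize(im[170:330,220:420],None,fx=4,fy=3.7,interpolation=cv2.INTER_CUBIC)[:,:,::-1])
E
```

```text
[ 0.59734441 -0.23642582  0.09892993] [[ 4.445e-01 -1.000e-04  8.958e-01]
 [-8.958e-01  2.000e-04  4.445e-01]
 [-2.000e-04 -1.000e+00  0.000e+00]] 14.9167 0.271861622069729 [-0.6213241  -0.02897957 -1.0299147 ]
```

View pics/w11c.png

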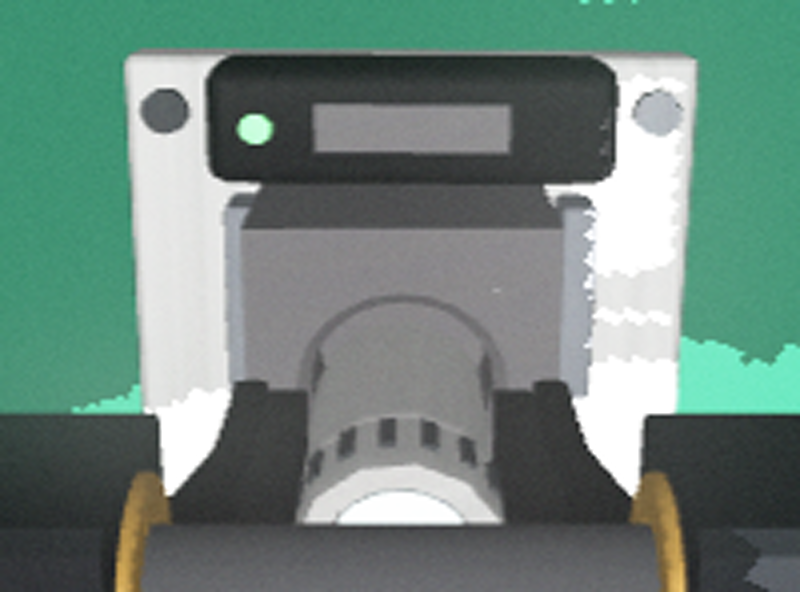

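{"api": "jog_arm", "payload": {"steps": [{"delta_pos": [0, 0, -4], "turn": 0, "fingers": 10}, {"delta_pos": [0, 0, -8], "turn": 0, "fingers": 10}, {"delta_pos": [0, 0, -12], "turn": 0, "fingers": 10}, {"delta_pos": [0, 0, -12], "turn": 0, "fingers": 10}]}}

```text
time_s: 15.3
position: [0.5967, -0.2373, 0.0854]
tcp_rot: [[0.443, -0.002, 0.896], [-0.896, 0.001, 0.443], [-0.002, -1.0, -0.001]]
force: [0.1, 0.1, -0.7]
opening: 0.264
```

Free entry; continuing to the floor.

{"api": "jog_arm", "payload": {"steps": [{"delta_pos": [0, 0, -5], "turn": 0, "fingers": 10}, {"delta_pos": [0, 0, -10], "turn": 0, "fingers": 10}, {"delta_pos": [0, 0, -13.5], "turn": 0, "fingers": 10}, {"delta_pos": [0, 0, -14], "turn": 0, "fingers": 10}, {"delta_pos": [0, 0, -14], "turn": 0, "fingers": 10}]}}

```text
time_s: 15.72
position: [0.5973, -0.2376, 0.0732]
tcp_rot: [[0.443, -0.0, 0.896], [-0.896, 0.0, 0.443], [-0.0, -1.0, -0.0]]
force: [-1.2, 1.8, 5.2]
opening: 0.267
```

{"api": "jog_arm", "payload": {"steps": [{"delta_pos": [0, 0, 0], "turn": 0, "fingers": 60}, {"delta_pos": [0, 0, 0], "turn": 0, "fingers": 60}, {"delta_pos": [0, 0, 0], "turn": 0, "fingers": 60}, {"delta_pos": [0, 0, 0], "turn": 0, "fingers": 60}, {"delta_pos": [0, 0, 15], "turn": 0, "fingers": 100}, {"delta_pos": [0, 0, 45], "turn": 0, "fingers": 100}, {"delta_pos": [-20, -10, 70], "turn": 0, "fingers": 100}, {"delta_pos": [-52, -26, 75], "turn": 0, "fingers": 100}, {"delta_pos": [-52, -26, 75], "turn": 0, "fingers": 100}, {"delta_pos": [-52, -26, 75], "turn": 0, "fingers": 100}, {"delta_pos": [-52, -26, 75], "turn": 0, "fingers": 100}]}}

```text
time_s: 16.63
position: [0.5455, -0.2637, 0.1473]
tcp_rot: [[0.443, 0.0, 0.897], [-0.897, 0.0, 0.443], [-0.0, -1.0, 0.0]]
force: [-0.2, 0.2, 0.0]
opening: 0.967
```

```bash
python3 - <<'E'
from h import *
s=read_state();print(s["position"],s["tcp_rot"].round(4),s["time_s"],s["opening"],s["force"])
im=capture("wrist");cv2.imwrite("pics/w12.png",im[:,:,::-1])
np.savez("w12.npz",im=im,p=s["position"],R=s["tcp_rot"])
im=capture("side");cv2.imwrite("pics/s12.png",cv2.resize(im[150:250,270:420],None,fx=5,fy=5,interpolation=cv2.INTER_CUBIC)[:,:,::-1])
for t in ["long_barrel","short_barrel","catch_left_pad","catch_right_pad","carrier"]:
  for c in ["side","wrist"]:
    r=tip_of(t,c)
    print(t,c,[(np.round(x["position"],4).tolist(),round(x["confidence"],2)) for x in r[:2]])
P=[(0,31,56),(0,-31,56),(0,39,28),(0,-39,28),(58,0,82)]
print(proj_w(dk(P,.547,-.2639,np.radians(26.3)),s["position"],s["tcp_rot"]).round(1))
E
```

```text
[ 0.54550915 -0.2637442   0.14734069] [[ 4.425e-01  2.000e-04  8.968e-01]
 [-8.968e-01  3.000e-04  4.425e-01]
 [-2.000e-04 -1.000e+00  4.000e-04]] 16.6333 0.9670555235878892 [-0.2260439   0.17453271  0.04991343]
long_barrel side [([0.5976, -0.2412, 0.0299], 0.49)]
long_barrel wrist [([0.5962, -0.2376, 0.0292], 0.61)]
short_barrel side [([0.4891, -0.2895, 0.0392], 0.58)]
short_barrel wrist [([0.4893, -0.2882, 0.036], 0.94)]
catch_left_pad side [([0.5328, -0.2391, 0.043], 0.98)]
catch_left_pad wrist [([0.5314, -0.2346, 0.0423], 0.63)]
catch_right_pad side [([0.5586, -0.2888, 0.0421], 0.97)]
catch_right_pad wrist [([0.5576, -0.2948, 0.0451], 0.69)]
carrier side [([0.5416, -0.2609, 0.0125], 0.73)]
carrier wrist [([0.5491, -0.2613, 0.0136], 0.96), ([0.5294, -0.2392, 0.0452], 0.66)]
[[276.2 248.2]
 [363.8 248.1]
 [270.3 237.6]
 [369.6 237.6]
 [320.  167.5]]
```

View pics/w12.png

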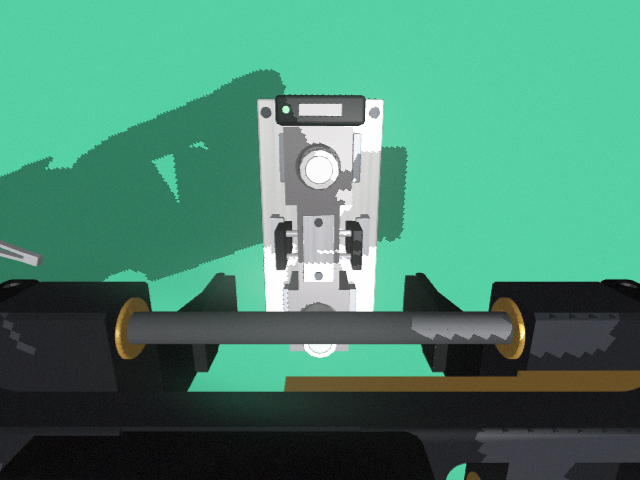

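View pics/s12.png

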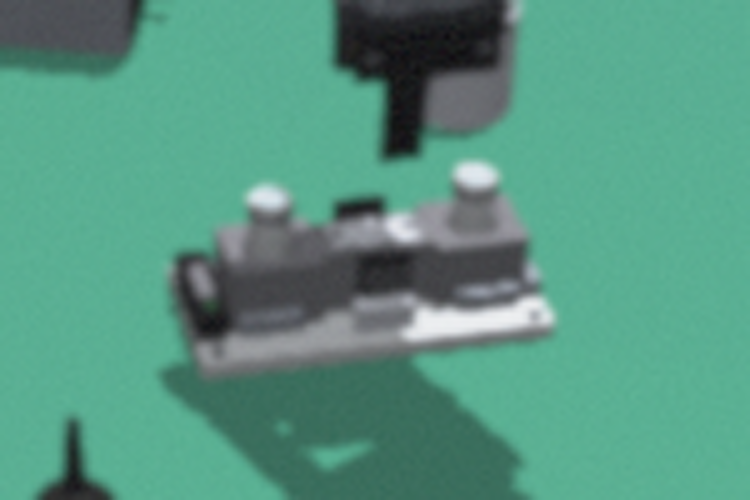

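{"api": "jog_arm", "payload": {"steps": [{"delta_pos": [0.5, 1, -30], "turn": 0, "fingers": 95}, {"delta_pos": [0.5, 1, -60], "turn": 0, "fingers": 95}, {"delta_pos": [0.5, 1, -85], "turn": 0, "fingers": 95}, {"delta_pos": [0.5, 1, -95], "turn": 0, "fingers": 95}, {"delta_pos": [0.5, 1, -99], "turn": 0, "fingers": 95}, {"delta_pos": [0.5, 1, -99], "turn": 0, "fingers": 95}, {"delta_pos": [0.5, 1, -99], "turn": 0, "fingers": 95}]}}

```text
time_s: 17.82
position: [0.5468, -0.2633, 0.0495]
tcp_rot: [[0.443, 0.002, 0.896], [-0.896, -0.001, 0.443], [0.002, -1.0, 0.001]]
force: [-0.0, -0.1, 0.4]
opening: 0.95
```

```bash
python3 - <<'E'
from h import *
s=read_state();print(s["position"],s["tcp_rot"].round(4),s["time_s"],s["opening"],s["force"])
im=capture("wrist");cv2.imwrite("pics/w13.png",im[:,:,::-1])
E
```

```text
[ 0.54676061 -0.26327505  0.04954485] [[ 0.4433  0.0017  0.8964]
 [-0.8964 -0.0012  0.4433]
 [ 0.0018 -1.      0.001 ]] 17.8167 0.9495343314918957 [-0.0368162  -0.07137058  0.40085718]
```

View pics/w13.png

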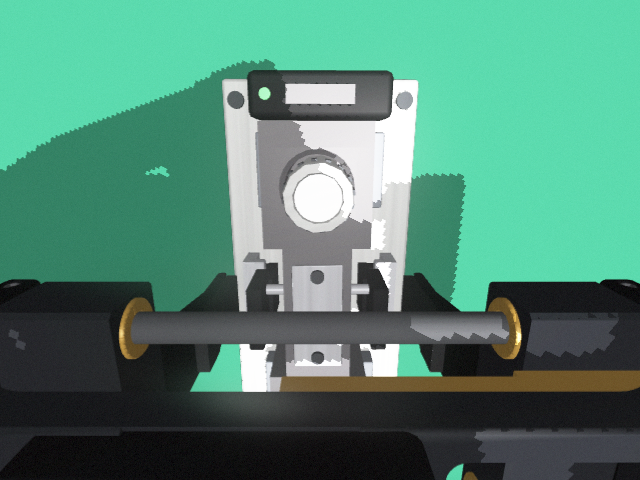

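{"api": "jog_arm", "payload": {"steps": [{"delta_pos": [0, 0, 0], "turn": 0, "fingers": 40}, {"delta_pos": [0, 0, 0], "turn": 0, "fingers": 40}, {"delta_pos": [0, 0, 0], "turn": 0, "fingers": 40}, {"delta_pos": [0, 0, 0], "turn": 0, "fingers": 40}, {"delta_pos": [0, 0, 0], "turn": 0, "fingers": 40}, {"delta_pos": [0, 0, 0], "turn": 0, "fingers": 40}, {"delta_pos": [0, 0, 0], "turn": 0, "fingers": 40}, {"delta_pos": [0, 0, 0], "turn": 0, "fingers": 40}, {"delta_pos": [0, 0, 0], "turn": 0, "fingers": 40}]}}

```text
time_s: 18.62
position: [0.546, -0.2625, 0.0495]
tcp_rot: [[0.443, 0.0, 0.896], [-0.896, 0.0, 0.443], [-0.0, -1.0, 0.0]]
force: [-0.1, 1.0, 6.8]
opening: 0.558
```

{"api": "jog_arm", "payload": {"steps": [{"delta_pos": [0, 0, 2], "turn": 0, "fingers": 40}, {"delta_pos": [0, 0, 5], "turn": 0, "fingers": 40}, {"delta_pos": [0, 0, 8], "turn": 0, "fingers": 40}, {"delta_pos": [0, 0, 8], "turn": 0, "fingers": 40}]}}

```text
time_s: 18.95
position: [0.5459, -0.2627, 0.0565]
tcp_rot: [[0.443, -0.0, 0.896], [-0.896, 0.0, 0.443], [-0.0, -1.0, -0.0]]
force: [0.6, 0.9, -3.1]
opening: 0.551
```

{"api": "jog_arm", "payload": {"steps": [{"delta_pos": [0, 0, 6], "turn": 0, "fingers": 40}, {"delta_pos": [0, 0, 16], "turn": 0, "fingers": 40}, {"delta_pos": [0, 0, 28], "turn": 0, "fingers": 40}, {"delta_pos": [0, 0, 42], "turn": 0, "fingers": 40}, {"delta_pos": [0, 0, 57], "turn": 0, "fingers": 40}, {"delta_pos": [0, 0, 72], "turn": 0, "fingers": 40}, {"delta_pos": [0, 0, 87], "turn": 0, "fingers": 40}, {"delta_pos": [0, 0, 100], "turn": 0, "fingers": 40}, {"delta_pos": [0, 0, 112], "turn": 0, "fingers": 40}, {"delta_pos": [0, 0, 121], "turn": 0, "fingers": 40}, {"delta_pos": [0, 0, 127], "turn": 0, "fingers": 40}, {"delta_pos": [0, 0, 130], "turn": 0, "fingers": 40}, {"delta_pos": [0, 0, 130], "turn": 0, "fingers": 40}, {"delta_pos": [0, 0, 130], "turn": 0, "fingers": 40}, {"delta_pos": [0, 0, 130], "turn": 0, "fingers": 40}, {"delta_pos": [0, 0, 130], "turn": 0, "fingers": 40}, {"delta_pos": [0, 0, 130], "turn": 0, "fingers": 40}]}}

```text
time_s: 20.37
position: [0.5457, -0.2625, 0.1858]
tcp_rot: [[0.443, -0.001, 0.896], [-0.896, 0.001, 0.443], [-0.001, -1.0, -0.001]]
force: [-0.6, 0.7, -2.9]
opening: 0.555
```

```bash
python3 - <<'E'
from h import *
s=read_state();print(s["position"],s["tcp_rot"].round(4),s["time_s"],s["opening"],s["force"],s["moment"])
im=capture("wrist");cv2.imwrite("pics/w14.png",im[:,:,::-1])
im=capture("side");cv2.imwrite("pics/s14.png",cv2.resize(im[80:260,250:450],None,fx=3.3,fy=3.3,interpolation=cv2.INTER_CUBIC)[:,:,::-1])
for t in ["long_barrel","short_barrel","carrier"]:
  for c in ["side","wrist"]:
    r=tip_of(t,c)
    print(t,c,[(np.round(x["position"],4).tolist(),round(x["confidence"],2)) for x in r[:2]])
E
```

```text
[ 0.545657   -0.26247958  0.18581203] [[ 4.433e-01 -1.200e-03  8.964e-01]
 [-8.964e-01  8.000e-04  4.433e-01]
 [-1.300e-03 -1.000e+00 -7.000e-04]] 20.3667 0.5546250382155763 [-0.60624391  0.70367085 -2.91482698] [-0.09123213  0.17770239 -0.01131263]
long_barrel side [([0.5977, -0.2418, 0.165], 0.54)]
long_barrel wrist [([0.5988, -0.2425, 0.1653], 0.56)]
short_barrel side [([0.4896, -0.291, 0.1747], 0.41)]
short_barrel wrist []
carrier side [([0.541, -0.2605, 0.153], 0.79)]
carrier wrist [([0.5459, -0.2619, 0.1476], 0.65)]
```

View pics/w14.png

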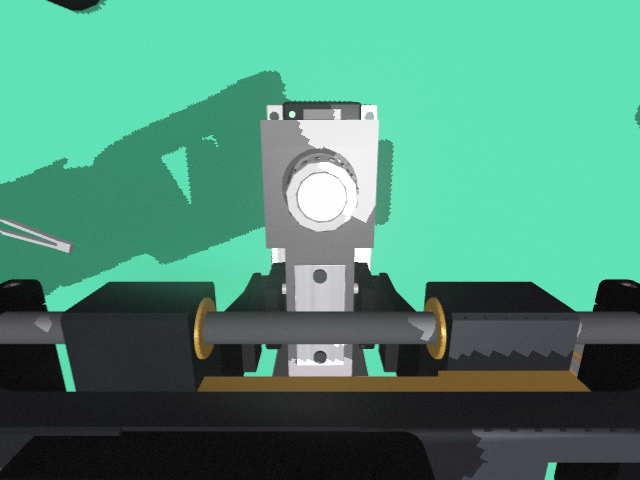

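View pics/s14.png

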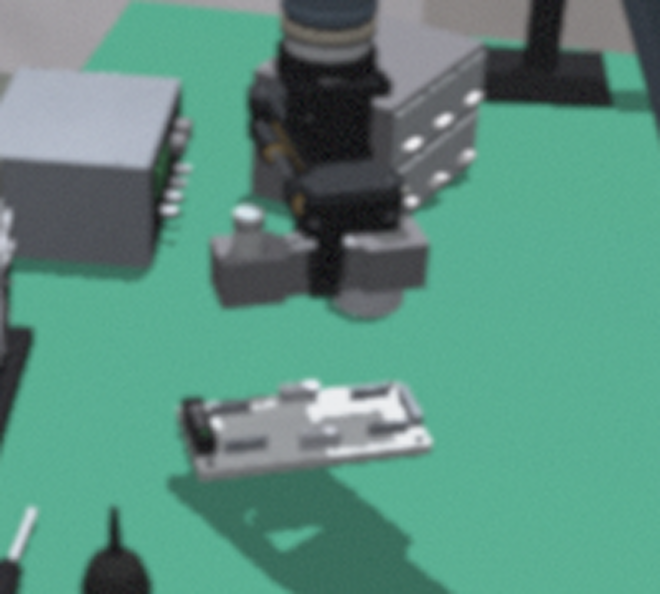

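The carrier hangs level about 15 cm up over the dock, at (320,250) in the side crop. The catches are pressed in and the barrels sit at the expected heights. I'm handing it in.

```bash
python3 -c "
from rig import *
print(hand_in()); s=read_state(); print(s['time_s'],s['position'],s['opening'],s['force'])"
```

```text
the job is handed in; nothing more can be done
None
the job is handed in; nothing more can be done
```

I swapped the two barrels: the long one now stands in the deep seat and the short one in the shallow seat. I parked the long one upright in the clear strip while I did it. I then pinched both catches, lifted the carrier straight out of the dock, and handed it in at about 20.7 s, held level over the dock.

**Barrels seated:** Each went in freely and met the floor with about 5–7 N. With the grip released and the carrier still docked, the side picture showed both tops level. The seat positions read within about 4 mm, which is the reading's own accuracy.

**Carrier held:**
- **Catches:** the jaw opening of 0.555 is about 48 mm across the pads. That matches both catches fully pressed in, allowing for the reading running about 1 mm low.
- **Height:** the underside measures about 0.148–0.153 m up, and the two barrel feet are about 9 mm apart in height, as expected (8 mm).
- **Free of the dock:** the wrist carries about 3 N, near the expected weight, so nothing else seems to be touching. The pictures show it level.

**Not confirmed:**
- The short barrel was hidden from the wrist camera at the end, so its final position rests on one low-confidence side reading.
- No state could be read after handing in, so I have not seen the final second of holding.
- I did not measure the bystanders at the end, but nothing in the pictures or forces suggested I touched one.

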